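Roll the paper roll into its seat and close the stop

ROBOT

A 6-joint arm with a two-finger parallel gripper is mounted at the origin on a cart in front of the work surface, level with it; the furniture and walls round the work are solid. World frame = base frame: x ahead of the robot, y to its left, z up, the work surface at z = 0. Lengths are in m, angles in rad, forces in N, time in s.
With the tool pointing down it reaches from about 0.25 to 0.775 m from the base axis. Payload 4 kg.
Tool frame: the origin (TCP) lies at the very end of the fingers, on their centre line; the grasp point (between the pads) lies 19 mm behind it; y points along the fingers, z is the direction in which the jaws open and shut, and the axes are right-handed (so a half turn about y gives the same grasp; the last joint's range is limited). The gripper opens to 94 mm and grips with 3 to 60 N. Pads are 16 mm wide; open, the fingers measure 119 mm over their backs; the gripper's body (75 mm by 177 mm) begins 78 mm behind the grasp point.
Start: joints at [1.101, 0.087, 1.371, -0, 1.684, -0.103], TCP at [0.197, 0.513, 0.206] pointing down, gripper open.
Joint ranges: [-3.1, 3.1], [-0.76, 2.03], [0.27, 2.55], [-1.08, 4.22], [0.17, 2.65], [-2.57, 2.57]. Speed limits (rad/s): [2.79, 2.79, 3.14, 3.14, 3.14, 3.14].

INTERFACE

Orientations are given as [roll, pitch, yaw] about the fixed x, y, z axes, in that order (R = Rz(yaw) Ry(pitch) Rx(roll)).
In Python, from plant import arm, viewer, job gives the robot as it stands.
- The arm moves only by the shell command python3 -m handwheel 'ROWS' [FORCE]. ROWS is JSON, a list of rows, each a list of 3 entries, a list of its own where there are three numbers: the shift along the tool's x, y, z in mm, then the turn, a rotation vector about the tool's x, y, z in degrees, then the closure, from -1 (fully open) to 1 (shut). In form: [[[tx, ty, tz], [rx, ry, rz], grip], ...]. A call has 1 to 8 rows; each row shifts and turns the commanded pose from where the row before left it, along the tool's axes as they then stand; what a row does not reach is not made up. A row lasts 1/10 s, in which the tool goes at most 50 mm and 8.59 degrees, less where a joint would pass 70% of its speed; a pose out of reach is approached as far as the arm can. A call with a gripper value outside its range is refused whole. The fingers move at their own pace and stop on an object; FORCE is the grip in N (left out, the last holds). Time passes only in rows, so rows that do not move let the fingers close. It gives the time, the measured TCP pose, the force and the opening at its end, in the units of the state.
- arm.observe(): the state, without advancing time (a new reading comes with each control period).
- viewer.camera(name): name is "scene" or "top"; returns a dict with "color" (400x640x3 uint8, red, green, blue), "fx", "fy", "cx", "cy" (pixels), "view" (4x4, takes a point from world to camera coordinates). Camera axes: x right, y up, looking along -z (the intrinsics and any distortion apply to the point x, -y, -z); pixel columns grow to the right and rows downward; lengths in m; the calibration is good to about 2 mm. A picture is of the moment at which its call begins. There is no depth.
- job.sign_off(): hands the job in, once; it reports no verdict.
The state is a dict: "time_s": time; "q": joint angles; "joint_vel": joint speeds; "tau": joint torques, N m; "tcp_pos": TCP position; "tool_rot": TCP orientation; "wrist_force": force on the tool from outside, world axes, zero at the start; "wrist_torque": the same for the moment, N m; "width": opening from 0.0 (shut) to 1.0 (fully open).
Only numpy, scipy, OpenCV 4.12 (cv2) and the standard library are available. Lean on these libraries where they do the work, as an engineer would, in place of code of your own. Each camera call takes 0.05 s, during which the arm holds its last target. There are 200 camera calls.

TASK

Roll the heavy paper roll along the stand's board to the mark by pressing lightly on its top with the fingertips and pushing, until it sits still between the two ribs there; use only its top, never push hard on it and never lift it. Then slide the upright stop fully home up to the roll, and leave the other things where they are.

Things in the scene. Friction and masses are not known exactly. Their poses are not given: they have to be found in the camera images.
- board: Plywood board fixed flat on the bench, 160 (x) x 350 (y) x 12 mm thick; origin: centre of its underside, z up. The roll must travel along its +y. Across it, along x, lie two aluminium ribs, 124 mm long, rounded (radius 5), 4 mm proud of its top, centre lines at y = +6 and +44 mm. The roll sits in the dip between them, resting on both.
- mark (a point): The mark: the point on the board's top midway between the two ribs (board x 0, y +25, z 12 mm), pointed at by a small dark pointer on each long edge of the board. Axes are the board's.
- roll: White paper roll, ends plugged, 90 mm diameter, 110 mm long, 0.4 to 0.65 kg; origin: its centre; axis: its own x, lying across the board, 100 to 150 mm short of the mark. Top 102 mm above the bench on the board and in the seat, 4 mm more over a rib. Rolls easily; a finger turns it by friction (about 0.6) and travels twice as far as the roll: several strokes. 25 N dents it. Touch only its upper part.
- stop (a joint): Slide of the upright stop along the board: 0 = fully home, 3 to 4 mm clear of the seated roll; grows as it stands farther from the mark along the board's +y (up to 0.07 m). About 2 N of friction, stays where it is left; a hard end stop at 0.
- stop_back (a point): Point on the stop's back face (away from the roll), 52 mm above the bench, moving with it. The stop: grey plate 80 mm wide (board x), 14 thick, 56 high above the board; its 9 mm high foot reaches 26 mm out behind this face. Axes as the board's; pushing this face towards -y closes the stop; home, it lies 63 mm from the mark.
- mug: White mug, 92 x 127 x 95 mm, a bystander. Origin: centre of its underside.
- tape_clear: Roll of clear tape lying flat, 100 mm diameter, 50 mm high, a bystander. Origin: centre of its underside.
- stapler: Desk stapler, 34 x 142 x 54 mm, a bystander. Origin: centre of its underside.
- marker: Black and white marker pen lying flat, 17 x 135 x 18 mm, long along its y, a bystander. Origin: centre of its underside.
- tape_measure: Grey tape measure standing on its base, 39 x 81 x 62 mm, a bystander. Origin: centre of its underside.
- glue_stick: White and teal glue stick standing upright, 27 mm diameter, 90 mm high, a bystander. Origin: centre of its underside.
Things that resemble listed ones, but are neither listed nor needed, are in the scene too. What is shaped like the roll but orange is not meant.

How it is judged:
By the outcome, as a careful person would: the job done as asked, in the order asked, and still so for the second after the job is handed in, with the robot touching nothing.
It also fails if it takes over 72 s, if anything falls off the work surface, if the arm or the gripper's body presses on something with over 40 N, if the wrist force passes 120 N, or if a joint passes its speed limit or range.

## Working session

There is one attempt and no reset: what is moved stays moved. The work goes in short steps, Python scripts to look and compute and a shell command to move; the robot and the scene stay as the last step left them, time stands still between calls to the robot, and variables do not carry over. Pictures are saved under pics/ and viewed, about 8 in all and at most 12, crops included, and the job is handed in when it is done.

```bash
mkdir -p pics; ls
python3 - <<'E'
from plant import arm,viewer
import cv2,numpy as np,json
s=arm.observe(); print(s)
for n in("scene","top"):
    c=viewer.camera(n); cv2.imwrite(f"pics/{n}0.png",c["color"][:,:,::-1]); print(n,{k:v for k,v in c.items() if k!="color"})
E
```

```text
pics
{'time_s': 0.0, 'q': array([ 1.10091853e+00,  8.79464145e-02,  1.37223605e+00,  2.37153347e-05,
        1.68360361e+00, -1.03103991e-01]), 'joint_vel': array([-7.70976714e-04, -3.62498811e-04,  9.08556371e-05,  6.13588435e-05,
       -3.70927967e-04, -1.74508762e-04]), 'tau': array([ 8.99517363e-04, -3.40181923e+01, -3.02426434e+01,  7.18828314e-02,
        3.28494119e-02, -1.91992799e-04]), 'tcp_pos': array([0.19698293, 0.51292961, 0.20431812]), 'tool_rot': array([-1.57297568e+00,  2.49195352e-04, -3.66771432e-01]), 'wrist_force': array([ 0.12495874, -0.29851939,  0.02829076]), 'wrist_torque': array([ 0.00903456, -0.03811088,  0.03648505]), 'width': 1.0032697357912101}
scene {'fx': 454.3611213530155, 'fy': 454.3611213530155, 'cx': 320.1781878506926, 'cy': 194.5687595623085, 'view': array([[ 0.74203113, -0.6703219 , -0.00763841, -0.41909259],
       [ 0.30478045,  0.32719258,  0.89445732, -0.24814654],
       [-0.5970751 , -0.66604321,  0.44708809, -1.07255228],
       [ 0.        ,  0.        ,  0.        ,  1.        ]])}
top {'fx': 444.679111494492, 'fy': 444.679111494492, 'cx': 322.9743300250118, 'cy': 202.28264617956563, 'view': array([[ 0.08480215, -0.99639603,  0.00188284,  0.01119683],
       [ 0.97098205,  0.08306298,  0.22426415, -0.61163844],
       [-0.22361231, -0.01718987,  0.97452657, -1.14411403],
       [ 0.        ,  0.        ,  0.        ,  1.        ]])}
```

View pics/top0.png

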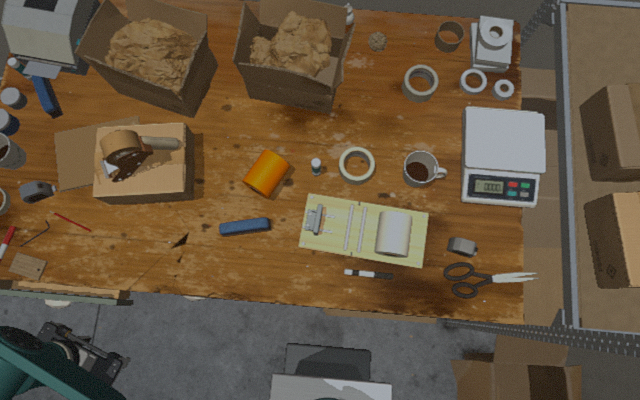

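View pics/scene0.png

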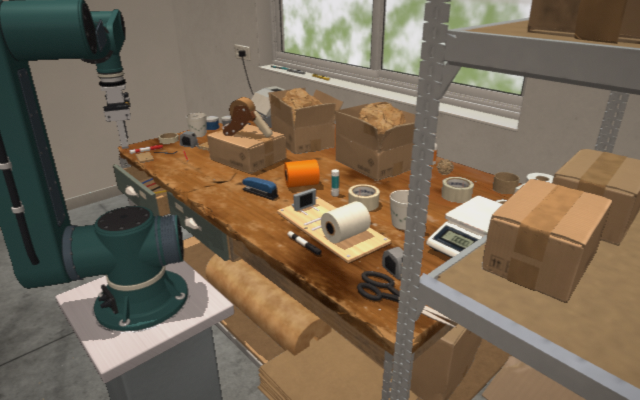

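The top view shows the board with corners around (304,194), (429,210), (423,267) and (299,249). The roll is at (393,232), the ribs at columns ~348 and ~362, and the stop at ~(315,219). The marker lies near (370,273) and the robot side is at the bottom. I'll zoom in to measure.

Run:
```python
import cv2
i=cv2.imread("pics/top0.png")[185:285,290:440]
cv2.imwrite("pics/crop0.png",cv2.resize(i,None,fx=5,fy=5,interpolation=cv2.INTER_CUBIC))
```

```text
(no output)
```

View pics/crop0.png

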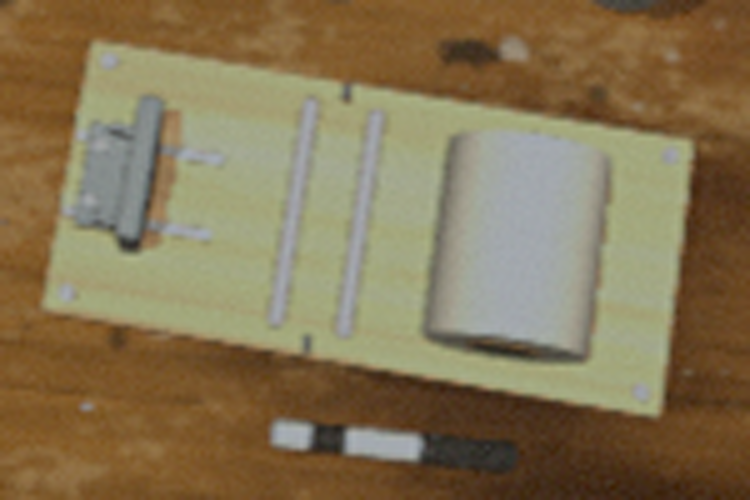

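```bash
cat > h.py <<'E'
import numpy as np
from scipy.optimize import least_squares
def crop(p,x0=290,y0=185,k=5): p=np.atleast_2d(p).astype(float); return (p+.5)/k-.5+[x0,y0]
def proj(c,P):
    P=np.atleast_2d(P); v=c["view"]; q=P@v[:3,:3].T+v[:3,3]
    return np.c_[c["cx"]+c["fx"]*q[:,0]/-q[:,2], c["cy"]+c["fy"]*-q[:,1]/-q[:,2]]
def ray(c,px):
    px=np.atleast_2d(px); d=np.c_[(px[:,0]-c["cx"])/c["fx"],-(px[:,1]-c["cy"])/c["fy"],-np.ones(len(px))]
    R=c["view"][:3,:3]; return -R.T@c["view"][:3,3], d@R
def onz(c,px,z):
    C,d=ray(c,px); return C+d*((z-C[2])/d[:,2])[:,None]
def board2w(b,P):
    P=np.atleast_2d(P); s,k=np.sin(b[2]),np.cos(b[2])
    return np.c_[b[0]+k*P[:,0]-s*P[:,1], b[1]+s*P[:,0]+k*P[:,1], P[:,2]]
def w2board(b,P):
    P=np.atleast_2d(P); s,k=np.sin(b[2]),np.cos(b[2]); x,y=P[:,0]-b[0],P[:,1]-b[1]
    return np.c_[k*x+s*y,-s*x+k*y,P[:,2]]
def roll_y(c,b,left,right,zc):   # board y, yaw of roll axis from silhouette points at image left/right
    C,_=ray(c,[[0,0]])
    def f(p):
        r=[]
        for pts,sg in((left,1),(right,-1)):
            _,d=ray(c,pts); d/=np.linalg.norm(d,axis=1)[:,None]
            a=np.array([np.cos(b[2]+p[1]),np.sin(b[2]+p[1]),0]); o=board2w(b,[[0,p[0],zc]])[0]
            n=np.cross(a,d); n/=np.linalg.norm(n,axis=1)[:,None]
            r+=list(np.abs(n@(o-C))-.045)
        return np.array(r)*1000
    return least_squares(f,[-.1,0])
E
python3 - <<'E'
from h import *
from plant import viewer
c=viewer.camera("top")
B=np.array([[-80,175],[80,175]])
M=np.array([[80,175,12],[80,-175,12],[-80,-175,12],[-80,175,12],[62,44,16],[-62,44,16],[62,6,16],[-62,6,16],[76,25,12],[-76,25,12]])/1000
px=crop([[92,42],[692,140],[660,412],[44,308],[312,100],[276,325],[377,112],[344,335],[347,92],[307,343]])
s=least_squares(lambda b:(proj(c,board2w(b,M))-px).ravel(),[.5,0,-.1]); b=s.x
print("board",b,np.round(s.fun.reshape(-1,2),2).tolist())
r=roll_y(c,b,crop([[455,145],[441,240],[427,330]]),crop([[608,155],[598,250],[588,350]]),.057); print("roll",r.x,r.fun)
print("roll ends (top z .102) board x", w2board(b,onz(c,crop([[530,132]]),.09)), w2board(b,onz(c,crop([[505,345]]),.09)))
print("stop top", w2board(b,onz(c,crop([[150,97],[130,245]]),.068)))
print("mark",board2w(b,[[0,.025,.012]]))
print("marker",onz(c,crop([[272,435],[515,455]]),.012), "zs")
np.save("b.npy",b)
E
```

```text
board [ 0.55322664 -0.05718816 -0.08173219] [[-0.39, -0.7], [0.63, -0.48], [0.49, 0.93], [-0.72, 0.79], [-0.23, 0.81], [0.23, -1.35], [-0.03, 0.58], [0.11, -1.09], [-0.02, -0.91], [-0.09, 1.3]]
roll [-0.07807896  0.01032114] [-3.79031887 -2.96218849 -1.80093741 -3.47153161 -2.97467326 -2.18833703]
roll ends (top z .102) board x [[ 0.04926294 -0.07150253  0.09      ]] [[-0.06574068 -0.07336782  0.09      ]]
stop top [[ 0.03929143  0.13279036  0.068     ]
 [-0.04293981  0.1297247   0.068     ]]
mark [[ 0.55526767 -0.03227162  0.012     ]]
marker [[ 0.43079787 -0.01037575  0.012     ]
 [ 0.4312849  -0.14474768  0.012     ]] zs
```

```bash
python3 -m handwheel '[[[0,0,0],[0,8.5,0],0.1],[[0,0,0],[0,8.5,0],0.1],[[0,0,0],[0,8.5,0],0.1],[[0,0,0],[0,8.5,0],0.1],[[0,0,0],[0,8.5,0],0.1],[[0,0,0],[0,8.5,0],0.1],[[0,0,0],[0,8.5,0],0.1],[[0,0,0],[0,8.5,0],0.1]]' 10
python3 -m handwheel '[[[0,0,0],[0,5.7,0],0.1],[[0,0,0],[0,0,0],0.1]]'
```

```text
time_s: 0.95
tcp_pos: [0.1971, 0.5132, 0.205]
tool_rot: [-1.571, -0.001, -1.56]
wrist_force: [1.1, -0.0, -0.0]
width: 0.449
time_s: 1.15
tcp_pos: [0.1972, 0.5132, 0.205]
tool_rot: [-1.571, -0.001, -1.653]
wrist_force: [0.2, -0.3, -0.3]
width: 0.451
```

```bash
python3 -m handwheel '[[[38,0,24],[0,0,0],0.1],[[38,0,24],[0,0,0],0.1],[[38,0,24],[0,0,0],0.1],[[38,0,24],[0,0,0],0.1],[[38,0,24],[0,0,0],0.1],[[38,0,24],[0,0,0],0.1],[[38,0,24],[0,0,0],0.1],[[38,0,24],[0,0,0],0.1]]'
python3 -m handwheel '[[[38,0,24],[0,0,0],0.1],[[38,0,24],[0,0,0],0.1],[[38,0,24],[0,0,0],0.1],[[38,0,24],[0,0,0],0.1],[[38,0,24],[0,0,0],0.1],[[38,0,24],[0,0,0],0.1],[[38,0,24],[0,0,0],0.1],[[0,0,0],[0,0,0],0.1]]'
cat > st.py <<'E'
from h import *
from plant import arm
b=np.load("b.npy"); s=arm.observe(); p=s["tcp_pos"]
f=s["wrist_force"]; k,n=np.cos(b[2]),np.sin(b[2])
print("t",round(s["time_s"],2),"board mm",np.round(w2board(b,[p])[0]*1000,1),"yaw-err deg",round(np.degrees(s["tool_rot"][2]-b[2])+90,2),"F board",np.round([k*f[0]+n*f[1],-n*f[0]+k*f[1],f[2]],1))
E
python3 st.py
```

```text
time_s: 1.95
tcp_pos: [0.364, 0.193, 0.2055]
tool_rot: [-1.57, 0.0, -1.65]
wrist_force: [0.8, 1.6, -0.9]
width: 0.449
time_s: 2.75
tcp_pos: [0.5103, -0.0886, 0.204]
tool_rot: [-1.572, -0.001, -1.657]
wrist_force: [-1.0, 0.5, -0.3]
width: 0.451
t 2.75 board mm [-40.2 -34.9 204. ] yaw-err deg -0.24 F board [-1.1  0.4 -0.3]
```

```bash
python3 -m handwheel '[[[28,0,17],[0,0,0],0.1],[[28,0,17],[0,0,0],0.1],[[0,30,0],[0,0,0],0.1],[[0,30,0],[0,0,0],0.1],[[0,30,0],[0,0,0],0.1],[[0,0,0],[0,0,0],0.1]]'; python3 st.py
python3 - <<'E'
from plant import viewer
import cv2,numpy as np
a=viewer.camera("top")["color"][175:275,290:440,::-1]; s=viewer.camera("scene")["color"][160:280,260:440,::-1]
cv2.imwrite("pics/c1.png",np.vstack([cv2.resize(a,(450,300)),cv2.resize(s,(450,300))]))
E
```

```text
time_s: 3.35
tcp_pos: [0.5349, -0.1408, 0.1102]
tool_rot: [-1.581, 0.003, -1.651]
wrist_force: [0.4, 0.1, -1.2]
width: 0.45
t 3.35 board mm [-11.5 -84.8 110.2] yaw-err deg 0.09 F board [ 0.4  0.2 -1.2]
```

View pics/c1.png

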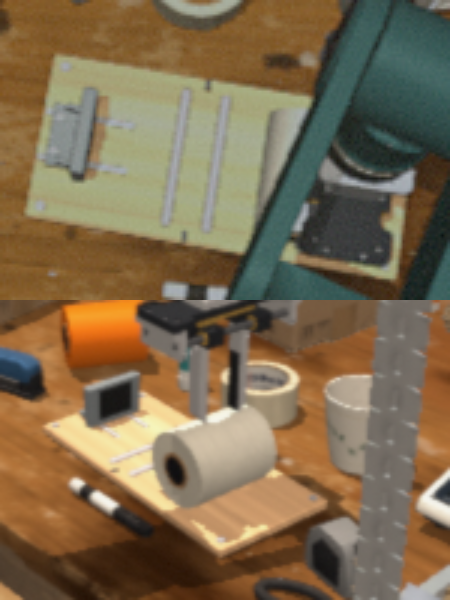

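```bash
python3 -m handwheel '[[[6,4,6],[0,0,0],0.1],[[0,0,0],[0,0,0],0.1]]'; python3 st.py
for i in 1; do python3 -m handwheel '[[[0,2,0],[0,0,0],0.1],[[0,0,0],[0,0,0],0.1]]'>/dev/null; python3 st.py; done
python3 -m handwheel '[[[0,1,0],[0,0,0],0.1],[[0,0,0],[0,0,0],0.1]]'>/dev/null; python3 st.py
```

```text
time_s: 3.65
tcp_pos: [0.5454, -0.1502, 0.1132]
tool_rot: [-1.567, -0.001, -1.653]
wrist_force: [-0.1, 0.5, 0.2]
width: 0.449
t 3.65 board mm [ -0.2 -93.3 113.2] yaw-err deg -0.03 F board [-0.1  0.5  0.2]
t 3.85 board mm [ -1.5 -92.7 110. ] yaw-err deg -0.03 F board [-0.1 -0.7  0.9]
t 4.05 board mm [ -1.8 -92.5 108.4] yaw-err deg -0.03 F board [-0.7 -0.3  0.5]
```

```bash
python3 -m handwheel '[[[0,4,0],[0,0,0],0.1],[[0,0,0],[0,0,0],0.1]]'>/dev/null; python3 st.py
python3 -m handwheel '[[[0,2,0],[0,0,0],0.1],[[0,0,0],[0,0,0],0.1]]'>/dev/null; python3 st.py
python3 -m handwheel '[[[0,1,0],[0,0,0],0.1],[[0,0,0],[0,0,0],0.1]]'>/dev/null; python3 st.py
```

```text
t 4.25 board mm [ -2.2 -92.4 103.7] yaw-err deg -0.03 F board [-1.   0.4 -0.2]
t 4.45 board mm [ -2.  -92.5 102.1] yaw-err deg -0.03 F board [-0.4  0.7  0.2]
t 4.65 board mm [ -1.7 -92.6 101.7] yaw-err deg -0.04 F board [ 0.3 -0.8 -0.5]
```

```bash
python3 -m handwheel '[[[0,1,0],[0,0,0],0.1],[[0,0,0],[0,0,0],0.1]]'>/dev/null; python3 st.py
python3 -m handwheel '[[[0,1,0],[0,0,0],0.1],[[0,0,0],[0,0,0],0.1]]'>/dev/null; python3 st.py
```

```text
t 4.85 board mm [ -1.6 -92.9 101.4] yaw-err deg -0.04 F board [-2.7 -0.3  4.5]
t 5.05 board mm [ -1.5 -93.1 101.3] yaw-err deg -0.04 F board [-3.  -1.   7.8]
```

```bash
python3 -m handwheel '[[[-5,0,0],[0,0,0],0.1],[[-8,0,0],[0,0,0],0.1],[[-8,0,0],[0,0,0],0.1],[[-8,0,0],[0,0,0],0.1]]'>/dev/null; python3 st.py
python3 -m handwheel '[[[-8,0,0],[0,0,0],0.1],[[-8,0,0],[0,0,0],0.1],[[-4,0,0],[0,0,0],0.1],[[0,0,0],[0,0,0],0.1]]'>/dev/null; python3 st.py
python3 -m handwheel '[[[0,-15,0],[0,0,0],0.1],[[30,0,0],[0,0,0],0.1],[[50,0,0],[0,0,0],0.1],[[50,0,0],[0,0,0],0.1],[[0,0,0],[0,0,0],0.1]]'>/dev/null; python3 st.py
python3 - <<'E'
from plant import viewer
import cv2,numpy as np
a=viewer.camera("top")["color"][185:285,290:440,::-1]
s=viewer.camera("scene")["color"][170:270,270:420,::-1]
cv2.imwrite("pics/c2.png",np.vstack([cv2.resize(x,None,fx=3,fy=3,interpolation=cv2.INTER_CUBIC) for x in(a,s)]))
E
```

```text
t 5.45 board mm [ -1.7 -63.8 102.1] yaw-err deg -0.05 F board [-4.1 -0.1 10.5]
t 5.85 board mm [ -1.7 -43.  101.8] yaw-err deg 0.01 F board [-4.4  0.1 10.6]
t 6.35 board mm [  -2.  -179.4  114.5] yaw-err deg -0.42 F board [ 0.2  0.2 -0.6]
```

View pics/c2.png

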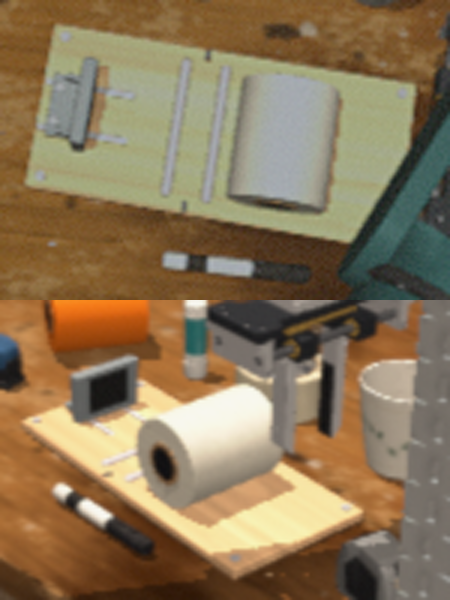

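The roll has moved towards the ribs and is still square. Its left edge now runs (246,80)–(229,195) in the 3x crop, and its right edge (340,85)–(327,205).

Run:
```python
from h import *
from plant import viewer
c=viewer.camera("top"); b=np.load("b.npy")
r=roll_y(c,b,crop([[246,80],[229,195]],k=3),crop([[340,85],[327,205]],k=3),.057); print(r.x,r.fun)
```

```text
[-0.05420803  0.01183831] [-2.61770942 -1.23591941 -2.44839097 -1.43719788]
```

```bash
python3 -m handwheel '[[[-40,0,0],[0,0,0],0.1],[[-40,0,0],[0,0,0],0.1],[[-27,0,0],[0,0,0],0.1],[[0,5,0],[0,0,0],0.1],[[0,4,0],[0,0,0],0.1],[[0,0,0],[0,0,0],0.1],[[0,0,0],[0,0,0],0.1]]'>/dev/null; python3 st.py
```

```text
t 7.2 board mm [ -1.9 -67.3 105.1] yaw-err deg -0.09 F board [ 0.1 -0.5  0.9]
```

```bash
python3 -m handwheel '[[[4,3,0],[0,0,0],0.1],[[0,0,0],[0,0,0],0.1],[[0,1.5,0],[0,0,0],0.1],[[0,0,0],[0,0,0],0.1]]'>/dev/null; python3 st.py
python3 -m handwheel '[[[0,1,0],[0,0,0],0.1],[[0,0,0],[0,0,0],0.1]]'>/dev/null; python3 st.py
```

```text
t 7.6 board mm [ -1.6 -71.  101.1] yaw-err deg -0.07 F board [-0.3  0.2  0.6]
t 7.8 board mm [ -1.5 -70.8 100.8] yaw-err deg -0.03 F board [-1.6 -0.3  3.5]
```

```bash
python3 -m handwheel '[[[0,0.8,0],[0,0,0],0.1],[[-4,0,0],[0,0,0],0.1],[[-8,0,0],[0,0,0],0.1],[[-8,0,0],[0,0,0],0.1],[[-8,0,0],[0,0,0],0.1]]'>/dev/null; python3 st.py
python3 -m handwheel '[[[-8,0,0],[0,0,0],0.1],[[-8,0,0],[0,0,0],0.1],[[-8,0,0],[0,0,0],0.1]]'>/dev/null; python3 st.py
python3 -m handwheel '[[[-8,0,0],[0,0,0],0.1],[[-6,0,0],[0,0,0],0.1],[[-4,0,0],[0,0,0],0.1],[[0,0,0],[0,0,0],0.1]]'>/dev/null; python3 st.py
```

```text
t 8.3 board mm [ -1.5 -42.6 102.1] yaw-err deg -0.04 F board [-4.1  0.2 11.1]
t 8.6 board mm [ -1.6 -18.4 102. ] yaw-err deg -0.03 F board [-3.8  0.  10.6]
t 9.0 board mm [ -1.7   0.5 100.9] yaw-err deg 0.03 F board [-3.4  0.5  7.5]
```

```bash
python3 -m handwheel '[[[0,-15,0],[0,0,0],0.1],[[30,0,0],[0,0,0],0.1],[[45,0,0],[0,0,0],0.1],[[45,0,0],[0,0,0],0.1],[[20,0,0],[0,0,0],0.1],[[0,0,0],[0,0,0],0.1]]'>/dev/null; python3 st.py
python3 - <<'E'
from plant import viewer
import cv2,numpy as np
a=viewer.camera("top")["color"][185:285,290:440,::-1]
cv2.imwrite("pics/c3.png",cv2.resize(a,None,fx=5,fy=5,interpolation=cv2.INTER_CUBIC))
E
```

```text
t 9.6 board mm [  -1.8 -143.4  114.3] yaw-err deg -0.27 F board [ 0.4 -0.2 -0.3]
```

View pics/c3.png

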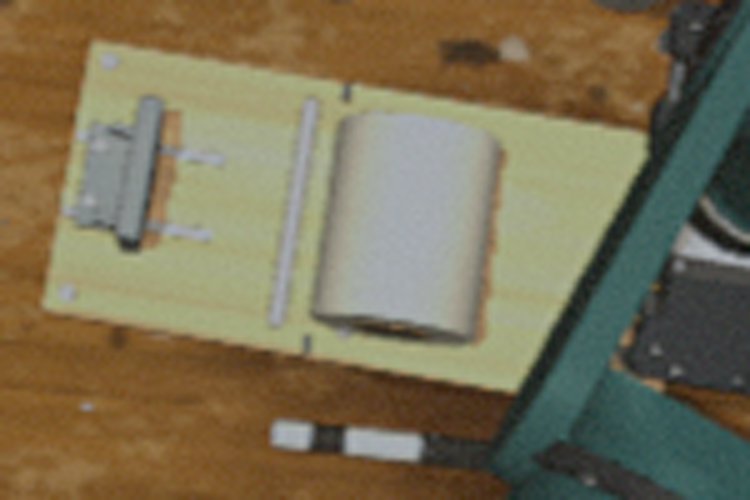

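The roll now covers the first rib in this view, with its left edge at (343,122)–(313,310) and right edge at (500,140)–(477,335). It is still aligned.

```bash
python3 - <<'E'
from h import *
from plant import viewer
c=viewer.camera("top"); b=np.load("b.npy")
r=roll_y(c,b,crop([[343,122],[313,310]]),crop([[500,140],[477,335]]),.057); print(r.x,r.fun)
E
python3 -m handwheel '[[[-40,0,0],[0,0,0],0.1],[[-40,0,0],[0,0,0],0.1],[[-25,4,0],[0,0,0],0.1],[[0,5,0],[0,0,0],0.1],[[0,0,0],[0,0,0],0.1],[[0,0,0],[0,0,0],0.1]]'>/dev/null; python3 st.py
```

```text
[-0.01714025  0.00693242] [-1.94091263 -0.63455666 -1.91640066 -0.67475316]
t 10.3 board mm [ -1.8 -35.7 105.1] yaw-err deg -0.02 F board [-0.7 -0.9 -0.6]
```

```bash
python3 -m handwheel '[[[0,4,0],[0,0,0],0.1],[[0,0,0],[0,0,0],0.1],[[0,1,0],[0,0,0],0.1],[[0,0,0],[0,0,0],0.1]]'>/dev/null; python3 st.py
python3 -m handwheel '[[[0,1,0],[0,0,0],0.1],[[0,0,0],[0,0,0],0.1]]'>/dev/null; python3 st.py
```

```text
t 10.7 board mm [ -1.5 -36.2 100.6] yaw-err deg -0.08 F board [-0.8 -0.2  1.8]
t 10.9 board mm [ -1.4 -36.1 100.4] yaw-err deg -0.05 F board [-0.9 -0.4  4.7]
```

```bash
python3 -m handwheel '[[[-4,0,0],[0,0,0],0.1],[[-5,0,0],[0,0,0],0.1]]'>/dev/null; python3 st.py
python3 -m handwheel '[[[-5,0,0],[0,0,0],0.1]]'>/dev/null; python3 st.py
python3 -m handwheel '[[[-5,-0.3,0],[0,0,0],0.1]]'>/dev/null; python3 st.py
```

```text
t 11.1 board mm [ -1.5 -28.4 101.4] yaw-err deg -0.08 F board [-4.7 -4.4 12.1]
t 11.2 board mm [ -1.4 -23.9 102.5] yaw-err deg -0.09 F board [-5.5 -4.  15.4]
t 11.3 board mm [ -1.3 -18.9 103.6] yaw-err deg -0.09 F board [-5.6 -4.2 17.2]
```

```bash
python3 -m handwheel '[[[-5,-1.5,0],[0,0,0],0.1]]'>/dev/null; python3 st.py
python3 -m handwheel '[[[-5,-1.3,0],[0,0,0],0.1]]'>/dev/null; python3 st.py
python3 -m handwheel '[[[-5,-0.8,0],[0,0,0],0.1]]'>/dev/null; python3 st.py
```

```text
t 11.4 board mm [ -1.4 -13.1 104.7] yaw-err deg -0.08 F board [-4.8 -1.9 10.5]
t 11.5 board mm [ -1.5  -7.5 105.4] yaw-err deg -0.07 F board [-3.  -1.   8.7]
t 11.6 board mm [ -1.5  -2.1 105.8] yaw-err deg -0.06 F board [-2.9 -0.7  9.7]
```

```bash
python3 -m handwheel '[[[-5,0,0],[0,0,0],0.1]]'>/dev/null; python3 st.py
python3 -m handwheel '[[[-5,0,0],[0,0,0],0.1]]'>/dev/null; python3 st.py
python3 -m handwheel '[[[-5,0.2,0],[0,0,0],0.1]]'>/dev/null; python3 st.py
```

```text
t 11.7 board mm [ -1.5   3.  105.9] yaw-err deg -0.06 F board [-4.2 -0.6 10.9]
t 11.8 board mm [ -1.5   8.2 106. ] yaw-err deg -0.05 F board [-3.8 -0.1 10.9]
t 11.9 board mm [ -1.5  13.4 105.9] yaw-err deg -0.05 F board [-3.4  0.1 11.4]
```

```bash
python3 -m handwheel '[[[-5,0.2,0],[0,0,0],0.1],[[-5,0.4,0],[0,0,0],0.1]]'>/dev/null; python3 st.py
python3 -m handwheel '[[[-5,0.6,0],[0,0,0],0.1]]'>/dev/null; python3 st.py
python3 -m handwheel '[[[-5,0.8,0],[0,0,0],0.1]]'>/dev/null; python3 st.py
```

```text
t 12.1 board mm [ -1.4  23.9 105.1] yaw-err deg -0.04 F board [-4.4  1.8 10.7]
t 12.2 board mm [ -1.4  29.3 104.3] yaw-err deg -0.03 F board [-2.5  2.9 10.7]
t 12.3 board mm [ -1.3  34.6 103.3] yaw-err deg -0.02 F board [-2.4  2.5  8.5]
```

```bash
python3 -m handwheel '[[[-5,1.3,0],[0,0,0],0.1]]'>/dev/null; python3 st.py
python3 -m handwheel '[[[-5,1.4,0],[0,0,0],0.1]]'>/dev/null; python3 st.py
python3 -m handwheel '[[[-4,1.2,0],[0,0,0],0.1],[[0,0,0],[0,0,0],0.1]]'>/dev/null; python3 st.py
```

```text
t 12.4 board mm [ -1.3  39.9 101.9] yaw-err deg -0.02 F board [-2.6  3.   8.2]
t 12.5 board mm [ -1.4  45.1 100.2] yaw-err deg -0.01 F board [-2.9  1.9  8.7]
t 12.7 board mm [-1.5 47.4 99.9] yaw-err deg -0.01 F board [-4.  -0.7 11.5]
```

```bash
python3 -m handwheel '[[[0,-4,0],[0,0,0],0.1],[[0,-15,0],[0,0,0],0.1],[[0,-20,0],[0,0,0],0.1],[[-40,0,0],[0,0,0],0.1],[[-45,0,0],[0,0,0],0.1],[[-45,0,0],[0,0,0],0.1],[[-45,0,0],[0,0,0],0.1],[[-40,0,0],[0,0,0],0.1]]'>/dev/null; python3 st.py
python3 -m handwheel '[[[0,0,0],[0,0,0],0.1],[[0,0,0],[0,0,0],0.1]]'>/dev/null; python3 st.py
python3 - <<'E'
from plant import viewer
import cv2,numpy as np
a=viewer.camera("top")["color"][185:285,290:440,::-1]
cv2.imwrite("pics/c4.png",cv2.resize(a,None,fx=5,fy=5,interpolation=cv2.INTER_CUBIC))
E
```

```text
t 13.5 board mm [ -1.7 264.6 136.5] yaw-err deg -0.01 F board [ 0.2  0.8 -0.1]
t 13.7 board mm [ -1.7 263.  136. ] yaw-err deg 0.07 F board [0.4 0.6 0.4]
```

View pics/c4.png

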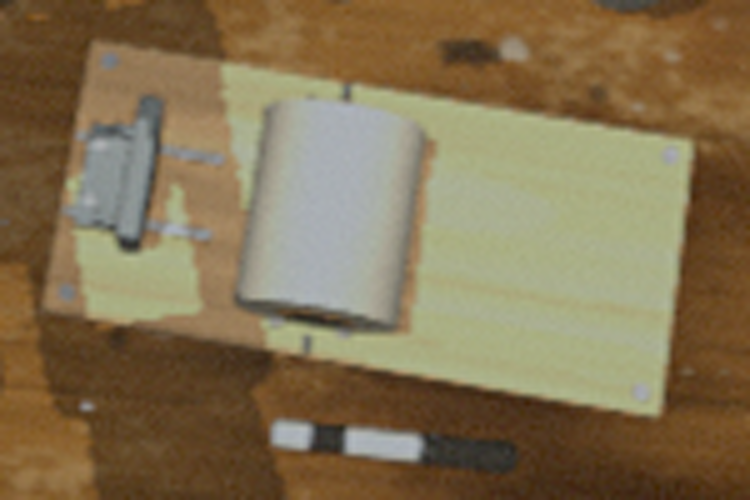

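The roll sits over both ribs, centred between the pointers. Its left edge is (265,115)–(239,300) and its right edge (424,130)–(397,325). The stop hasn't moved.

```bash
python3 - <<'E'
from h import *
from plant import viewer
c=viewer.camera("top"); b=np.load("b.npy")
r=roll_y(c,b,crop([[265,115],[239,300]]),crop([[424,130],[397,325]]),.05725); print(r.x,r.fun)
print(w2board(b,onz(c,crop([[140,97],[120,242],[163,98],[142,248]]),.068))*1000)
E
python3 -m handwheel '[[[40,20,0],[0,0,0],0.1],[[45,25,0],[0,0,0],0.1],[[0,25,0],[0,0,0],0.1],[[0,15,0],[0,0,0],0.1],[[0,0,0],[0,0,0],0.1],[[0,0,0],[0,0,0],0.1]]'>/dev/null; python3 st.py
```

```text
[0.0249467  0.01365397] [-1.34244213 -2.04432357 -1.31570764 -2.08329414]
[[ 38.38352694 138.17422188  68.        ]
 [-42.22763435 135.30522314  68.        ]
 [ 39.91979161 125.69814895  68.        ]
 [-43.47292233 123.08725947  68.        ]]
t 14.4 board mm [ -1.2 178.8  52.3] yaw-err deg -0.04 F board [ 0.3  0.3 -0.7]
```

```bash
python3 -m handwheel '[[[12,5,0],[0,0,0],0.1],[[12,5,0],[0,0,0],0.1],[[5,0,0],[0,0,0],0.1],[[5,0,0],[0,0,0],0.1],[[5,0,0],[0,0,0],0.1],[[5,0,0],[0,0,0],0.1]]'>/dev/null; python3 st.py
python3 -m handwheel '[[[5,0,0],[0,0,0],0.1],[[5,0,0],[0,0,0],0.1],[[5,0,0],[0,0,0],0.1],[[5,0,0],[0,0,0],0.1]]'>/dev/null; python3 st.py
python3 -m handwheel '[[[4,0,0],[0,0,0],0.1],[[4,0,0],[0,0,0],0.1]]'>/dev/null; python3 st.py
```

```text
t 15.0 board mm [ -1.9 134.8  41.5] yaw-err deg -0.02 F board [-0.   2.7 -1.4]
t 15.4 board mm [ -1.9 114.4  41.6] yaw-err deg -0.03 F board [-0.5  2.5 -1.3]
t 15.6 board mm [ -1.8 106.4  41.7] yaw-err deg -0.04 F board [-1.1  2.1 -1. ]
```

Pushing the stop takes about 2.5 N, as expected.

```bash
for i in 1; do python3 -m handwheel '[[[3,0,0],[0,0,0],0.1],[[3,0,0],[0,0,0],0.1]]'>/dev/null; python3 st.py; done
python3 -m handwheel '[[[2,0,0],[0,0,0],0.1],[[0,0,0],[0,0,0],0.1]]'>/dev/null; python3 st.py
python3 -m handwheel '[[[2,0,0],[0,0,0],0.1],[[0,0,0],[0,0,0],0.1]]'>/dev/null; python3 st.py
python3 -m handwheel '[[[2,0,0],[0,0,0],0.1],[[0,0,0],[0,0,0],0.1]]'>/dev/null; python3 st.py
```

```text
t 15.8 board mm [ -1.7 100.5  41.8] yaw-err deg -0.03 F board [-1.6  2.4 -1.1]
t 16.0 board mm [-1.4 98.2 41.9] yaw-err deg -0.05 F board [-0.2  0.6 -0.7]
t 16.2 board mm [-1.3 97.2 42. ] yaw-err deg -0.04 F board [-0.9  3.5 -0. ]
t 16.4 board mm [-1.3 97.2 42. ] yaw-err deg -0.03 F board [ 0.4  8.4 -0.1]
```

```bash
python3 -m handwheel '[[[1.5,0,0],[0,0,0],0.1],[[0,0,0],[0,0,0],0.1]]'>/dev/null; python3 st.py
python3 -m handwheel '[[[-10,0,0],[0,0,0],0.1],[[-30,0,0],[0,0,0],0.1],[[-20,-15,0],[0,0,0],0.1],[[-20,-40,0],[0,0,0],0.1],[[-45,-20,0],[0,0,0],0.1],[[-45,-10,0],[0,0,0],0.1],[[-20,0,0],[0,0,0],0.1],[[0,0,0],[0,0,0],0.1]]'>/dev/null
python3 -m handwheel '[[[0,0,0],[0,0,0],0.1],[[0,0,0],[0,0,0],0.1],[[0,0,0],[0,0,0],0.1],[[0,0,0],[0,0,0],0.1],[[0,0,0],[0,0,0],0.1]]'>/dev/null; python3 st.py
python3 - <<'E'
from plant import viewer
import cv2,numpy as np
c=viewer.camera("top")["color"][:,:,::-1]
cv2.imwrite("pics/top5.png",c); a=c[185:285,290:440]
o=cv2.imread("pics/top0.png")
cv2.imwrite("pics/c5.png",np.vstack([cv2.resize(a,None,fx=4,fy=4,interpolation=cv2.INTER_CUBIC),cv2.resize(c[100:300,200:560],(600,200*600//360-140))]))
E
```

```text
t 16.6 board mm [-1.3 97.2 42. ] yaw-err deg -0.02 F board [-1.2 11.  -0.1]
t 17.9 board mm [ -1.3 282.4 126.7] yaw-err deg -0.1 F board [-0.4  0.7  0.7]
```

View pics/c5.png

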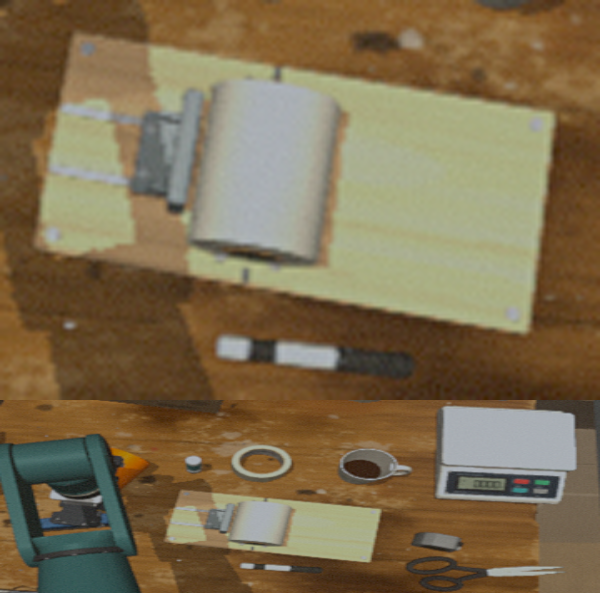

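The stop is home against the roll, and the roll's left edge at (213,92)–(191,240) in the 4x crop matches where it was before. The other items look undisturbed, and the gripper is clear at 127 mm height.

```bash
python3 -c "
from plant import job; print(job.sign_off())"
```

```text
the job is handed in; nothing more can be done
None
```

The roll is seated between the two ribs at the mark, the stop is fully home, and I handed the job in at about 18 s of the 72 s allowed.

- **Roll:** I moved it in three light strokes on its top, with the fingertips pressing about 5–12 N. The force rose briefly to about 17 N while it climbed the first rib, under the 25 N that dents it. I let it down into the dip under control. It measured at board y 24.9 mm against the mark's 25 mm. It looked unchanged in the last picture after the stop was closed, though I did not re-measure it then.
- **Stop:** It slid with about 2.5 N, then held against its end stop at 11 N without moving. Its back face worked out at about 89 mm along the board against the nominal 88 mm, within the calibration error.
- **Other things:** The marker, tape, mug, tape measure and glue stick looked untouched in the last picture. The arm partly hid the stapler, but the gripper stayed at about 127 mm height near it and no contact force showed.
- **What did not match cleanly:**
  - The fitted roll outline came out 1–3 mm smaller in radius than stated, the same on both sides, so the centre should not be affected.
  - There was an unexplained sideways force of up to about 5.6 N while pressing on the roll. The roll stayed square to the board to within about 1°.

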